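# Tip the denture brush out of its travel tube and lay it on the drying tray

## Robot

A 7-joint arm with a two-finger parallel gripper is mounted at the origin on the work surface. World frame = base frame: x ahead of the robot, y to its left, z up, the work surface at z = 0. Lengths are in m, angles in degrees, forces in N, time in s.
With the tool pointing down it reaches from about 0.425 to 0.875 m from the base axis. Payload 8.4 kg.
Tool frame: the origin (TCP) lies midway between the tips of the shut fingers; the grasp point (between the pads) lies r.grasp_offset behind it (r.grasp_offset is the distance from the TCP to the grasp point, in m); z points along the fingers, y is the direction in which the jaws open and shut (so a half turn about z gives the same grasp; the last joint's range is limited). The gripper opens to 87 mm and grips with 3 to 60 N. Pads are 19 mm wide; open, the fingers measure 117 mm over their backs; the gripper's body (75 mm by 190 mm) begins 51 mm behind the grasp point.
Start: joints at [-82.918, 19.091, 2.286, 83.961, -0.768, 76.965, -3.352], TCP at [0.144, 0.634, 0.183] pointing down, gripper open.
Joint ranges: [-147.57, 147.57], [-21.85, 119.76], [-74.77, 79.35], [14.55, 137.4], [-85.83, 265.84], [4.83, 119.75], [-152.11, 152.11]. Speed limits (degrees/s): [127.2, 127.2, 159.86, 159.86, 180, 180, 180].

## Interface

Orientations are given as a 3x3 rotation matrix whose columns are the frame's x, y, z axes.
In Python, from plant import r, viewer, sign_off gives the robot as it stands.
- The arm moves only by the tool play_rows, never from a script. Its argument "targets" is a list of rows, each an object with "travel": the shift along the tool's x, y, z in m, a list of three; "delta_rot": the turn, a rotation vector about the tool's x, y, z in rad, a list of three; "jaw": the closure, from -1 (fully open) to 1 (shut), so that 0 is half open. In form: [{"travel": [dx, dy, dz], "delta_rot": [rx, ry, rz], "jaw": jaw}, ...]. A call has 1 to 12 rows; each row shifts and turns the commanded pose from where the row before left it, along the tool's axes as they then stand; what a row does not reach is not made up. A row lasts 1/12 s, in which the tool goes at most 41.7 mm and 7.16 degrees, less where a joint would pass 70% of its speed; a pose out of reach is approached as far as the arm can. A call with a gripper value outside its range is refused whole. The fingers move at their own pace and stop on an object; the grip force is fixed at half the most. Time passes only in rows, so rows that do not move let the fingers close. It gives the time, the measured TCP pose, the force and the opening at its end, in the units of the state.
- r.get_obs(): the state, without advancing time (a new reading comes with each control period).
- viewer.read_camera(name): name is "scene" or "top"; returns a dict with "pixels" (400x640x3 uint8, red, green, blue), "fov_y" (degrees; the focal length in pixels is half the picture's height over the tangent of half this angle, whatever the lens; pixels are square), "cx", "cy" (the principal point, pixels), "rvec" (rotation vector, rad) and "tvec" (3), from world to camera coordinates, as OpenCV has them. Camera axes: x right, y down, z forward; pixel columns grow to the right and rows downward; lengths in m; the calibration is good to about 2 mm. A picture is of the moment at which its call begins. There is no depth.
- sign_off(): hands the job in, once; it reports no verdict.
The state is a dict: "t": time; "qpos": joint angles; "qd": joint speeds; "tau": joint torques, N m; "tcp_pos": TCP position; "eef_rot": TCP orientation; "ft_force": force on the tool from outside, world axes, zero at the start; "torque": the same for the moment, N m; "finger_gap": finger opening in m.
Only numpy, scipy, OpenCV 4.12 (cv2) and the standard library are available. Lean on these libraries where they do the work, as an engineer would, in place of code of your own. Each camera call takes 0.05 s, during which the arm holds its last target. There are 200 camera calls.

## Task

The denture brush is deep inside its clear travel tube. Tip the tube so that the brush slides part-way out of the mouth, a few centimetres of its handle showing but the head still inside, lay the tube back down flat on the counter and let go; then take the brush by the exposed handle, draw it out and set it down (not drop it) lying flat and wholly inside the white drying tray. Leave the tube lying on the counter and the other things where they are.

Things in the scene. Friction and masses are not known exactly. Their poses are not given: they have to be found in the camera images.
- tube_center (a point): Clear square travel tube lying on the counter: 200 mm long, 40 x 40 outside, walls 4 thick (inside 32 x 32), 90 g; it rests on end collars that stand 3 proud all round (46 x 46). This point is its centre, 23 above the counter when it lies; x points along the tube to the mouth, z up. The inner floor is 16 below this point (7 above the counter).
- tube_mouth (a point): Centre of the tube's open mouth, 100 mm from its centre along its x; same axes. The narrow white collar (10 long) marks the mouth, the wide teal collar (22 long) and teal end plate the closed end. The inside is slick: the brush starts sliding when the tube is tilted by some 13 to 19 degrees.
- brush_center (a point): Coral denture brush lying bristles up on the tube's inner floor, 150 mm long, about 35 g: handle 14 wide, 12 thick; head (the last 38) 17 wide, 20 high with its white bristles. The bare handle end faces the mouth and starts 20 to 40 inside it. This point is the middle of its length, 6 above its underside; x points to the bare handle end, z to the bristle side.
- brush_tip (a point): Bare end of the brush's handle, 75 from the middle along its x, 6 above the underside; same axes.
- brush_head (a point): Far end of the brush's head, 75 from the middle the other way, 6 above the underside; same axes.
- tray_floor (a point): White ceramic drying tray with a pale green floor, fixed on the counter: 230 x 124 outside, walls 5 thick, rim 14 above the counter. This point is the centre of its floor, 5 above the counter; x along its length, y across, z up.
- denture_case: Bystander: teal denture case with white press button, 82 x 98 x 53 mm. Origin at the centre of its underside; leave it where it is.
- hairbrush: Bystander: chrome hairbrush lying bristles up, 220 long, 58 wide, 31 high mm. Origin at the centre of its underside (below where handle and head meet); leave it where it is.
- trinket_dish: Bystander: small blue ceramic trinket dish, 96 across, 26 high mm. Origin at the centre of its underside; leave it where it is.
- tumbler: Bystander: green glass tumbler, 72 across, 100 high mm. Origin at the centre of its underside; leave it where it is.
- tablet_jar: Bystander: amber tablet jar, 56 across, 85 high mm. Origin at the centre of its underside; leave it where it is.
- soap_pump: Bystander: white soap pump with steel spout, 68 across, 177 high mm. Origin at the centre of its underside; leave it where it is.
Not all that is in view belongs to the job. What is shaped like the part that bears tube_center but blue is not meant.

How it is judged (in metres and radians):
On the way, in this order (a step that is already met when the one before it is completed fails the run):
1. the tube lies level on the counter, let go, with the bare handle end 20 to 120 mm out of the mouth and the head (mostly) still inside (x of brush_tip in the frame of tube_center between 0.12 and 0.22 m and contact force between the fingers and tube below 0.05 N and angle between tube_center's own z axis and vertical below 0.12 rad and height (world z) of tube_center below 0.032 m), for 0.2 s.
2. the fingers hold the brush by the exposed handle while its head is still inside the tube (contact force between the fingers and brush above 1 N and x of brush_head in the frame of tube_center below 0.098 m and x of brush_tip in the frame of tube_center above 0.115 m), for 0.1 s.
At the end, for the whole second after the job is handed in: The brush lies released and at rest with both ends inside the tray's rim (within 112 mm lengthwise and 59 mm across of its centre) and no more than 22 mm above its floor; the tube lies level (within 0.12 rad) on the counter, at rest (x of brush_tip in the frame of tray_floor between -0.112 and 0.112 m and y of brush_tip in the frame of tray_floor between -0.059 and 0.059 m and z of each of brush_tip, brush_head in the frame of tray_floor below 0.022 m and x of brush_head in the frame of tray_floor between -0.112 and 0.112 m and y of brush_head in the frame of tray_floor between -0.059 and 0.059 m and angle between tube_center's own z axis and vertical below 0.12 rad and height (world z) of tube_center below 0.032 m and linear speed of each of brush, tube below 0.02 m/s and contact force between the fingers and brush below 0.05 N); the robot touches nothing.
It fails at once if a bystander is moved more than 30 mm (distance of any of denture_case, hairbrush, trinket_dish, tumbler, tablet_jar, soap_pump from where it was at the start of the episode above 0.03 m).
It fails at once if the brush, clear of the tube, is in the air more than 70 mm above the counter without the fingers holding it (dropped or tipped out from a height) (height (world z) of brush_center above 0.07 m and distance between brush_center and tube_center above 0.18 m and contact force between the fingers and brush below 0.001 N).
It also fails if it takes over 56 s, if anything falls off the work surface, if the arm or the gripper's body presses on something with over 40 N, if the wrist force passes 120 N, or if a joint passes its speed limit or range.

## Working session

There is one attempt and no reset: what is moved stays moved. The work goes in short steps, Python scripts to look and compute and a tool call to move; the robot and the scene stay as the last step left them, time stands still between calls to the robot, and variables do not carry over. Pictures are saved under pics/ and viewed, about 8 in all and at most 12, crops included, and the job is handed in when it is done.

Besides the shell and the picture viewer there is one more tool, called after "Request:" as name(argument=value, ...), one argument or row to a line, values as JSON. play_rows: Moves the arm, as the interface text tells. Its arguments: {"type":"object","properties":{"targets":{"type":"array"}},"required":["targets"]}

```bash
mkdir -p pics; cat > h.py <<'E'
import numpy as np, cv2
from plant import r, viewer, sign_off
def cam(n):
    c=viewer.read_camera(n); im=c["pixels"]; H=im.shape[0]
    f=H/2/np.tan(np.radians(c["fov_y"])/2)
    R=cv2.Rodrigues(np.array(c["rvec"],float))[0]; t=np.array(c["tvec"],float)
    return dict(im=im,f=f,cx=c["cx"],cy=c["cy"],R=R,t=t)
def plane(c,u,v,z):
    d=c["R"].T@np.array([(u-c["cx"])/c["f"],(v-c["cy"])/c["f"],1]); o=-c["R"].T@c["t"]
    return o+d*(z-o[2])/d[2]
def ray(c,u,v):
    d=c["R"].T@np.array([(u-c["cx"])/c["f"],(v-c["cy"])/c["f"],1]); return -c["R"].T@c["t"],d/np.linalg.norm(d)
def tri(c1,p1,c2,p2):
    (o1,d1),(o2,d2)=ray(c1,*p1),ray(c2,*p2)
    s=np.linalg.lstsq(np.array([d1,-d2]).T,o2-o1,rcond=None)[0]
    a,b=o1+s[0]*d1,o2+s[1]*d2; return (a+b)/2,np.linalg.norm(a-b)
def proj(c,P):
    q=c["R"]@np.array(P)+c["t"]; return c["f"]*q[:2]/q[2]+[c["cx"],c["cy"]]
def save(n,im): cv2.imwrite("pics/"+n+".png",im[:,:,::-1])
E
python3 - <<'E'
from h import *
for n in("scene","top"):
    c=cam(n); save(n+"0",c["im"]); print(n,c["f"],-c["R"].T@c["t"],c["R"].round(2).tolist())
o=r.get_obs(); print(o["tcp_pos"],o["eef_rot"],o["finger_gap"],r.grasp_offset,o["t"])
E
```

```text
scene 394.29272519289543 [ 0.90250156 -0.85416481  0.95973902] [[0.89, 0.46, 0.01], [0.33, -0.63, -0.7], [-0.32, 0.63, -0.71]]
top 499.3515481623601 [ 0.401279   -0.06692991  1.46423972] [[0.02, -1.0, 0.0], [-1.0, -0.02, -0.07], [0.07, 0.0, -1.0]]
[0.14354891 0.63348018 0.18206317] [[-9.75275387e-01  2.20992922e-01 -2.20277813e-04]
 [ 2.20993014e-01  9.75274419e-01 -1.37644102e-03]
 [-8.93524069e-05 -1.39108890e-03 -9.99999028e-01]] 0.08673224384266408 0.0187 0.1
```

View pics/scene0.png

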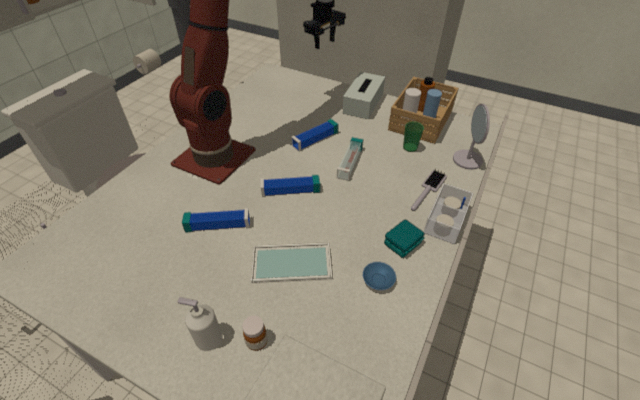

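View pics/top0.png

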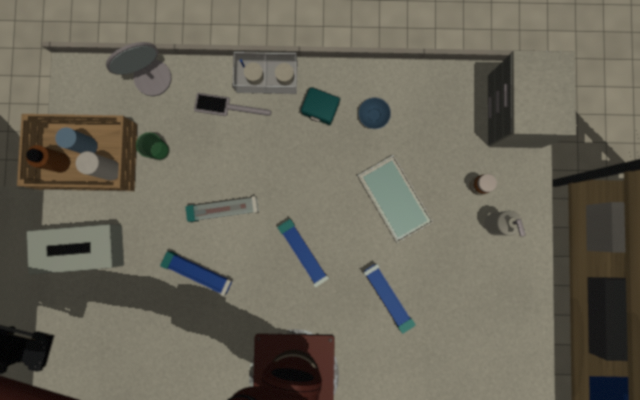

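Candidates for the tube:
- Clear one: scene (350,158), top (222,208). It has a coral brush visible inside.
- Blue decoys: scene (315,135), (291,186) and (216,220); top (196,272), (303,252) and (388,297).

I choose the clear one and check it in a close crop.

```bash
python3 - <<'E'
from h import *
t=cv2.imread("pics/top0.png"); s=cv2.imread("pics/scene0.png")
a=cv2.resize(t[185:235,170:275],None,fx=7,fy=7,interpolation=cv2.INTER_CUBIC)[:, :735]
b=cv2.resize(s[130:190,320:380],None,fx=4,fy=4,interpolation=cv2.INTER_CUBIC)
p=np.zeros((590,735,3),np.uint8); p[:350]=a; p[350:590,:240]=b
d=cv2.resize(t[145:250,345:440],None,fx=2.2,fy=2.2); p[355:355+d.shape[0],300:300+d.shape[1]]=d
cv2.imwrite("pics/crop0.png",p)
E
```

```text
(no output)
```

View pics/crop0.png

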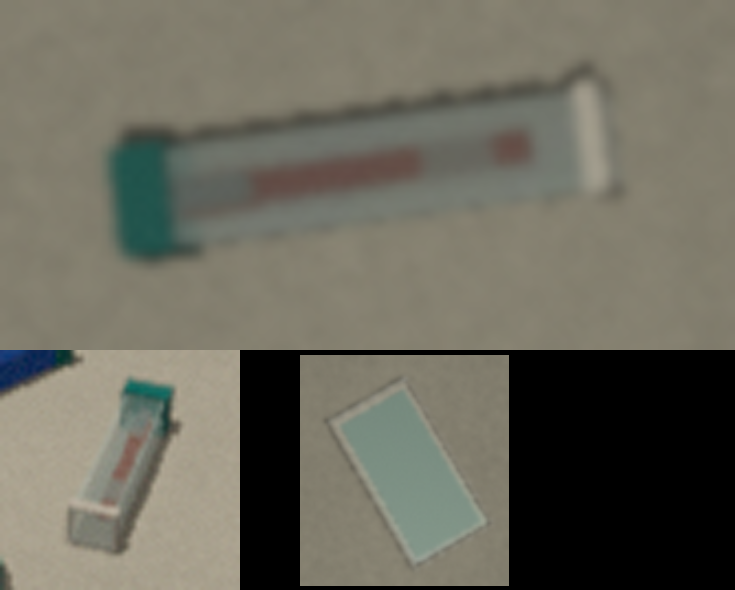

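Confirmed: clear body, teal closed end at top (192,211), white mouth collar at (254,204), coral tip at about (246,206). Now measuring.

```bash
python3 - <<'E'
from h import *
ct,cs=cam("top"),cam("scene")
def comps(c,lo,hi,box):
    hsv=cv2.cvtColor(c["im"],cv2.COLOR_RGB2HSV); m=cv2.inRange(hsv,lo,hi)
    k=np.zeros_like(m); x0,y0,x1,y1=box; k[y0:y1,x0:x1]=m[y0:y1,x0:x1]
    cn,_=cv2.findContours(k,0,1); return max(cn,key=cv2.contourArea)
# tube teal & white in top
for nm,lo,hi,bt,bs in [("teal",(75,120,40),(95,255,255),(180,195,205,230),(345,132,368,160)),("tray",(65,25,60),(95,110,255),(345,150,440,245),(245,240,340,285))]:
    a=comps(ct,lo,hi,bt); b=comps(cs,lo,hi,bs)
    A=cv2.minAreaRect(a); B=cv2.minAreaRect(b)
    print(nm,A,cv2.boxPoints(A).tolist(),"scene",B[0],cv2.contourArea(a),cv2.contourArea(b))
    if nm=="tray":
        P=cv2.approxPolyDP(a,6,True)[:,0]; Q=cv2.approxPolyDP(b,6,True)[:,0]; print(P.tolist(),Q.tolist())
        c1=np.array([plane(ct,*p,.005) for p in cv2.boxPoints(A)]); print(c1.round(4).tolist(),c1.mean(0))
        # Q corners on plane 0.005
        print([plane(cs,*q.astype(float),.005).round(4).tolist() for q in Q])
        M=cv2.moments(a);N=cv2.moments(b);print("tri",tri(ct,(M['m10']/M['m00'],M['m01']/M['m00']),cs,(N['m10']/N['m00'],N['m01']/N['m00'])))
    else: print([plane(ct,*p,.046).round(4).tolist() for p in cv2.boxPoints(A)])
# top-face corners by hand from crop (top: /7 + offset; scene: /4 + offset)
T=lambda x,y:((x+.5)/7+170-.5,(y+.5)/7+185-.5); S=lambda x,y:((x+.5)/4+320-.5,(y-350+.5)/4+130-.5)
for nm,p,q in [("mouth corner +x",(600,78),(121,514)),("mouth corner -x",(613,190),(70,503)),("teal corner +x",(112,150),(172,385)),("teal -x",(125,255),(126,381))]:
    print(nm,tri(ct,T(*p),cs,S(*q)),plane(ct,*T(*p),.046).round(4),plane(cs,*S(*q),.046).round(4))
print("tip",plane(ct,*T(532,147),.016),plane(cs,*S(106,502),.016), "end?",plane(ct,*T(180,210),.02))
E
```

```text
teal ((190.0, 213.0), (14.0, 6.0), 90.0) [[187.0, 206.0], [193.0, 206.0], [193.0, 220.0], [187.0, 220.0]] scene (356.8000183105469, 139.60000610351562) 69.0 20.5
[[0.4753, 0.312, 0.046], [0.4757, 0.295, 0.046], [0.4359, 0.2935, 0.046], [0.4356, 0.3106, 0.046]]
tray ((394.67877197265625, 198.52072143554688), (68.52644348144531, 32.175758361816406), 59.74356460571289) [[363.5181579589844, 177.03109741210938], [391.3108825683594, 160.81866455078125], [425.8393859863281, 220.01034545898438], [398.0466613769531, 236.2227783203125]] scene (290.5206298828125, 262.45361328125) 2109.0 1731.0
[[390, 162], [364, 177], [400, 235], [425, 219]] [[324, 248], [258, 251], [256, 277], [326, 274]]
[[0.5725, -0.1923, 0.005], [0.622, -0.2736, 0.005], [0.4496, -0.3761, 0.005], [0.4009, -0.2952, 0.005]] [ 0.51125378 -0.2843065   0.005     ]
[[0.5724, -0.1917, 0.005], [0.4015, -0.2947, 0.005], [0.4485, -0.3746, 0.005], [0.6206, -0.2725, 0.005]]
tri (array([ 0.51079886, -0.2845375 ,  0.00425845]), np.float64(0.000164408338401388))
mouth corner +x (array([0.5102792 , 0.11931462, 0.05149482]), np.float64(0.005351903927641765)) [0.5083 0.1187 0.046 ] [0.5101 0.1268 0.046 ]
mouth corner -x (array([0.46449325, 0.11265083, 0.05082672]), np.float64(0.00427290093353788)) [0.4628 0.1122 0.046 ] [0.4639 0.1191 0.046 ]
teal corner +x (array([0.4759463 , 0.31532883, 0.05077643]), np.float64(0.0021017906849640287)) [0.4753 0.3161 0.046 ] [0.4745 0.3222 0.046 ]
teal -x (array([0.4323057 , 0.30937601, 0.04447326]), np.float64(0.0010931849492380925)) [0.4328 0.3092 0.046 ] [0.4327 0.3071 0.046 ]
tip [0.48135594 0.15007394 0.016     ] [0.47808293 0.16778894 0.016     ] end? [0.4523307  0.29411442 0.02      ]
```

```bash
cat >> h.py <<'E'
def to(P,yang=None):
    """tool-frame shift to world point P, and turn about tool z to put tool y at heading yang (deg)"""
    o=r.get_obs(); R=np.array(o["eef_rot"]).reshape(3,3); p=np.array(o["tcp_pos"])
    print("t",o["t"],"tcp",p.round(4),"yang",np.degrees(np.arctan2(R[1,1],R[0,1])).round(2),"tilt",R[:,2].round(3),"gap",o["finger_gap"],"q",np.round(o["qpos"],1))
    if yang is not None:
        a=np.radians(yang); Rd=np.array([[np.sin(a)*-1,np.cos(a),0],[np.cos(a),np.sin(a),0],[0,0,-1.]])
        w=cv2.Rodrigues(R.T@Rd)[0].ravel(); print("turn",w.round(4)); print("shift after turn",(Rd.T@(np.array(P)-p)).round(4))
    print("shift before turn",(R.T@(np.array(P)-p)).round(4))
E
python3 -c "
from h import *
to([.470,.215,.12],9.3)"
```

```text
t 0.2 tcp [0.1435 0.6336 0.1823] yang 77.24 tilt [-0.    -0.001 -1.   ] gap 0.08718979764839094 q [-82.9  19.1   2.3  84.   -0.8  77.   -3.3]
turn [-9.0000e-04  6.0000e-04  1.1857e+00]
shift after turn [-0.4659  0.2545  0.0623]
shift before turn [-0.4109 -0.3361  0.0626]
```

Request:
play_rows(
  targets=[
    {"travel": [-0.0342, -0.028, 0.005], "delta_rot": [0, 0, 0], "jaw": -1},
    {"travel": [-0.0342, -0.028, 0.005], "delta_rot": [0, 0, 0], "jaw": -1},
    {"travel": [-0.0342, -0.028, 0.005], "delta_rot": [0, 0, 0], "jaw": -1},
    {"travel": [-0.0342, -0.028, 0.005], "delta_rot": [0, 0, 0], "jaw": -1},
    {"travel": [-0.0342, -0.028, 0.005], "delta_rot": [0, 0, 0], "jaw": -1},
    {"travel": [-0.0342, -0.028, 0.005], "delta_rot": [0, 0, 0], "jaw": -1},
    {"travel": [-0.0342, -0.028, 0.005], "delta_rot": [0, 0, 0], "jaw": -1},
    {"travel": [-0.0342, -0.028, 0.005], "delta_rot": [0, 0, 0], "jaw": -1},
    {"travel": [-0.0342, -0.028, 0.005], "delta_rot": [0, 0, 0], "jaw": -1},
    {"travel": [-0.0342, -0.028, 0.005], "delta_rot": [0, 0, 0], "jaw": -1},
    {"travel": [-0.0342, -0.028, 0.005], "delta_rot": [0, 0, 0], "jaw": -1},
    {"travel": [-0.0342, -0.028, 0.005], "delta_rot": [0, 0, 0], "jaw": -1},
  ],
)

```text
t: 1.2
tcp_pos: [0.4498, 0.2401, 0.1266]
eef_rot: [[-0.975, 0.221, 0.0], [0.221, 0.975, 0.0], [-0.0, 0.001, -1.0]]
ft_force: [1.3, 0.5, 0.8]
finger_gap: 0.0868
```

Request:
play_rows(
  targets=[
    {"travel": [0, 0, 0], "delta_rot": [0, 0, 0.1186], "jaw": -1},
    {"travel": [0, 0, 0], "delta_rot": [0, 0, 0.1186], "jaw": -1},
    {"travel": [0, 0, 0], "delta_rot": [0, 0, 0.1186], "jaw": -1},
    {"travel": [0, 0, 0], "delta_rot": [0, 0, 0.1186], "jaw": -1},
    {"travel": [0, 0, 0], "delta_rot": [0, 0, 0.1186], "jaw": -1},
    {"travel": [0, 0, 0], "delta_rot": [0, 0, 0.1186], "jaw": -1},
    {"travel": [0, 0, 0], "delta_rot": [0, 0, 0.1186], "jaw": -1},
    {"travel": [0, 0, 0], "delta_rot": [0, 0, 0.1186], "jaw": -1},
    {"travel": [0, 0, 0], "delta_rot": [0, 0, 0.1186], "jaw": -1},
    {"travel": [0, 0, 0], "delta_rot": [0, 0, 0.1186], "jaw": -1},
    {"travel": [0, 0, 0], "delta_rot": [0, 0, 0], "jaw": -1},
  ],
)

```text
t: 2.12
tcp_pos: [0.4489, 0.242, 0.1266]
eef_rot: [[-0.156, 0.988, -0.0], [0.988, 0.156, -0.0], [-0.0, -0.0, -1.0]]
ft_force: [0.6, -0.1, -0.0]
finger_gap: 0.0869
```

```bash
python3 -c "
from h import *
to([.470,.215,.012],9.3)
c=cam('scene'); t=cam('top'); p=np.vstack([cv2.resize(c['im'][60:210,260:420],None,fx=3,fy=3)[:, :480][:300*1+150],]); q=cv2.resize(t['im'][160:260,150:310],None,fx=3,fy=3); save('c1',np.vstack([p[150:],q]))"
```

```text
t 2.1167 tcp [0.4489 0.242  0.1266] yang 8.95 tilt [-0. -0. -1.] gap 0.0868589817062844 q [-56.6   4.7  24.7 108.5  -2.1  67.2 -22.2]
turn [-0.0001  0.0001 -0.0061]
shift after turn [-0.03    0.0164  0.1146]
shift before turn [-0.0299  0.0166  0.1146]
```

View pics/c1.png

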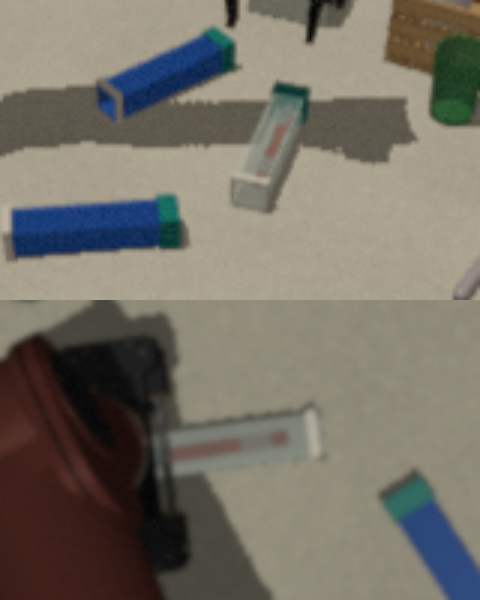

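The tube is undisturbed: mouth collar at crop (252,190) and (312,432), brush still inside, open gripper above the tube. Descending now.

Request:
play_rows(
  targets=[
    {"travel": [-0.015, 0.0083, 0.01], "delta_rot": [0, 0, 0], "jaw": -1},
    {"travel": [-0.015, 0.0083, 0.01], "delta_rot": [0, 0, 0], "jaw": -1},
    {"travel": [0, 0, 0.02], "delta_rot": [0, 0, 0], "jaw": -1},
    {"travel": [0, 0, 0.02], "delta_rot": [0, 0, 0], "jaw": -1},
    {"travel": [0, 0, 0.02], "delta_rot": [0, 0, 0], "jaw": -1},
    {"travel": [0, 0, 0.02], "delta_rot": [0, 0, 0], "jaw": -1},
    {"travel": [0, 0, 0.0146], "delta_rot": [0, 0, 0], "jaw": -1},
    {"travel": [0, 0, 0], "delta_rot": [0, 0, 0], "jaw": -1},
  ],
)

```text
t: 2.88
tcp_pos: [0.4682, 0.2139, 0.0093]
eef_rot: [[-0.165, 0.986, -0.004], [0.986, 0.165, -0.003], [-0.002, -0.004, -1.0]]
ft_force: [-0.8, -1.0, -0.1]
finger_gap: 0.087
```

Request:
play_rows(
  targets=[
    {"travel": [0, 0, 0], "delta_rot": [0, 0, 0], "jaw": 0.3},
    {"travel": [0, 0, 0], "delta_rot": [0, 0, 0], "jaw": 0.3},
    {"travel": [0, 0, 0], "delta_rot": [0, 0, 0], "jaw": 0.3},
    {"travel": [0, 0, 0], "delta_rot": [0, 0, 0], "jaw": 0.3},
    {"travel": [0, 0, 0], "delta_rot": [0, 0, 0], "jaw": 0.3},
    {"travel": [0, 0, 0], "delta_rot": [0, 0, 0], "jaw": 0.3},
    {"travel": [0, 0, 0], "delta_rot": [0, 0, 0], "jaw": 0.3},
    {"travel": [0, 0, 0], "delta_rot": [0, 0, 0], "jaw": 0.3},
  ],
)

```text
t: 3.55
tcp_pos: [0.4702, 0.2151, 0.0122]
eef_rot: [[-0.161, 0.987, 0.0], [0.987, 0.161, 0.0], [0.0, 0.0, -1.0]]
ft_force: [-0.5, -0.8, 0.5]
finger_gap: 0.0417
```

Request:
play_rows(
  targets=[
    {"travel": [0, 0, 0], "delta_rot": [0, 0, 0], "jaw": 1},
    {"travel": [0, 0, 0], "delta_rot": [0, 0, 0], "jaw": 1},
    {"travel": [0, 0, 0], "delta_rot": [0, 0, 0], "jaw": 1},
    {"travel": [0, 0, -0.005], "delta_rot": [0, 0, 0], "jaw": 1},
    {"travel": [0, 0, -0.005], "delta_rot": [0, 0, 0], "jaw": 1},
    {"travel": [0, 0, -0.004], "delta_rot": [0, 0, 0], "jaw": 1},
    {"travel": [0, 0, 0], "delta_rot": [0, 0, 0], "jaw": 1},
  ],
)

```text
t: 4.13
tcp_pos: [0.471, 0.2155, 0.0273]
eef_rot: [[-0.161, 0.987, 0.001], [0.987, 0.161, 0.001], [0.001, 0.002, -1.0]]
ft_force: [0.7, -0.1, 0.7]
finger_gap: 0.0019
```

Request:
play_rows(
  targets=[
    {"travel": [-0.0004, 0, -0.005], "delta_rot": [0, 0.05, 0], "jaw": 1},
    {"travel": [-0.0004, 0, -0.005], "delta_rot": [0, 0.05, 0], "jaw": 1},
    {"travel": [-0.0004, 0, -0.005], "delta_rot": [0, 0.05, 0], "jaw": 1},
    {"travel": [-0.0004, 0, -0.005], "delta_rot": [0, 0.05, 0], "jaw": 1},
    {"travel": [-0.0004, 0, -0.005], "delta_rot": [0, 0.05, 0], "jaw": 1},
    {"travel": [-0.0004, 0, -0.005], "delta_rot": [0, 0.05, 0], "jaw": 1},
    {"travel": [-0.0004, 0, -0.005], "delta_rot": [0, 0.05, 0], "jaw": 1},
    {"travel": [-0.0004, 0, -0.005], "delta_rot": [0, 0.05, 0], "jaw": 1},
    {"travel": [0, 0, 0], "delta_rot": [0, 0, 0], "jaw": 1},
    {"travel": [0, 0, 0], "delta_rot": [0, 0, 0], "jaw": 1},
    {"travel": [0, 0, 0], "delta_rot": [0, 0, 0], "jaw": 1},
  ],
)

```text
t: 5.05
tcp_pos: [0.4716, 0.2056, 0.0645]
eef_rot: [[-0.149, 0.987, -0.063], [0.909, 0.162, 0.383], [0.388, -0.0, -0.922]]
ft_force: [0.5, 0.4, -0.3]
finger_gap: 0.0004
```

```bash
python3 -c "
from h import *
to([.470,.215,.012])
c=cam('scene'); t=cam('top'); p=cv2.resize(c['im'][110:210,280:440],None,fx=3,fy=3);q=cv2.resize(t['im'][160:260,150:310],None,fx=3,fy=3); save('c2',np.vstack([p,q]))"
```

```text
t 5.05 tcp [0.4716 0.2056 0.0645] yang 9.31 tilt [-0.063  0.383 -0.922] gap 0.0004034117183147307 q [-36.2  10.1  28.1 115.7 -32.3  60.1  18.4]
shift before turn [-0.0116 -0.0001  0.0521]
```

View pics/c2.png

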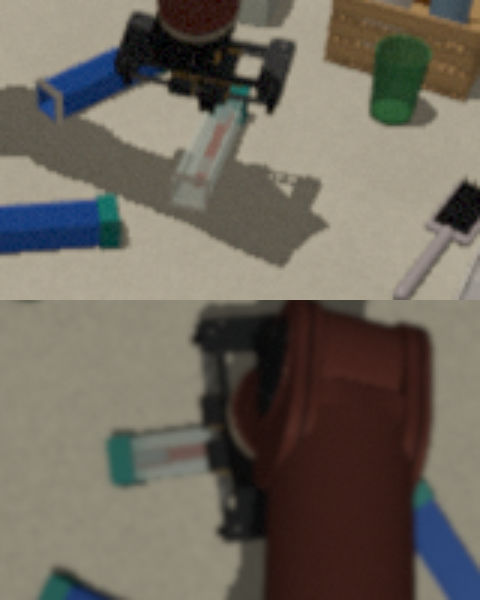

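The gap is about 0 and the tube looks unmoved, so the fingers probably don't hold it. I'll compare before and after closely.

```bash
python3 - <<'E'
from h import *
to([.470,.215,.012])
c=cam('scene')['im']; t=cam('top')['im']; s0=cv2.imread('pics/scene0.png')[:,:,::-1]; t0=cv2.imread('pics/top0.png')[:,:,::-1]
z=lambda im,x,y,w,h,f:cv2.resize(im[y:y+h,x:x+w],None,fx=f,fy=f,interpolation=cv2.INTER_CUBIC)
A=np.hstack([z(s0,315,120,80,60,5),z(c,315,120,80,60,5)]); B=np.hstack([z(t0,180,185,100,50,4),z(t,180,185,100,50,4)])
save('cmp',np.vstack([A,B]))
E
```

```text
t 5.15 tcp [0.4714 0.2062 0.0645] yang 9.39 tilt [-0.064  0.383 -0.921] gap -3.651007955532046e-05 q [-36.2  10.1  28.1 115.7 -32.3  60.1  18.4]
shift before turn [-0.0122  0.      0.0519]
```

View pics/cmp.png

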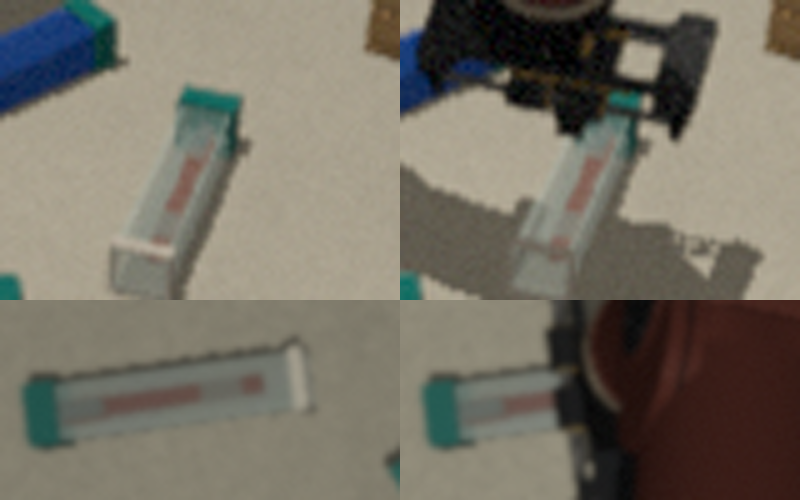

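The tube is unmoved (teal end at scene (358,140), as before), and the shut fingers have slipped off above it. I'll back off, reopen, and grip deeper, checking the gap before lifting.

Request:
play_rows(
  targets=[
    {"travel": [0, 0, -0.008], "delta_rot": [0, -0.05, 0], "jaw": 1},
    {"travel": [0, 0, -0.008], "delta_rot": [0, -0.05, 0], "jaw": 0},
    {"travel": [0, 0, -0.008], "delta_rot": [0, -0.05, 0], "jaw": -1},
    {"travel": [0, 0, -0.008], "delta_rot": [0, -0.05, 0], "jaw": -1},
    {"travel": [0, 0, 0], "delta_rot": [0, -0.05, 0], "jaw": -1},
    {"travel": [0, 0, 0], "delta_rot": [0, -0.05, 0], "jaw": -1},
    {"travel": [0, 0, 0], "delta_rot": [0, -0.05, 0], "jaw": -1},
    {"travel": [0, 0, 0], "delta_rot": [0, -0.05, 0], "jaw": -1},
    {"travel": [0, 0, 0], "delta_rot": [0, 0, 0], "jaw": -1},
    {"travel": [0, 0, 0], "delta_rot": [0, 0, 0], "jaw": -1},
  ],
)

```text
t: 6.08
tcp_pos: [0.473, 0.1964, 0.0948]
eef_rot: [[-0.164, 0.986, -0.0], [0.986, 0.164, 0.001], [0.001, -0.0, -1.0]]
ft_force: [-0.3, -1.1, 0.3]
finger_gap: 0.0528
```

```bash
python3 -c "
from h import *
to([.470,.215,.004],9.3)"
```

```text
t 6.0833 tcp [0.473  0.1964 0.0948] yang 9.45 tilt [-0.     0.001 -1.   ] gap 0.05275168400166375 q [-50.1   6.9  24.5 110.4  -3.2  63.4 -14.9]
turn [-0.0002 -0.001   0.0026]
shift after turn [0.0189 0.     0.0908]
shift before turn [0.0188 0.0001 0.0908]
```

```bash
python3 - <<'E'
from h import *
o=r.get_obs(); p=np.array(o['tcp_pos']); R=np.array(o['eef_rot']).reshape(3,3)
ims=[]
for n,(x,y,w,h) in (("scene",(290,90,110,90)),("top",(170,170,110,90))):
    c=cam(n); im=np.ascontiguousarray(cv2.resize(c['im'][y:y+h,x:x+w],None,fx=7*.5*2*.5*1.0,fy=3.5,interpolation=cv2.INTER_CUBIC))
    for P,col in ((p,(255,255,0)),(p+.0435*R[:,1],(255,0,0)),(p-.0435*R[:,1],(255,0,0)),((.470,.215,.046),(0,255,255)),((.470,.215,.0),(255,0,255))):
        q=(proj(c,P)-[x,y]+.5)*3.5; cv2.circle(im,tuple(int(v) for v in q),3,col,-1)
    ims.append(im)
save('c3',np.hstack(ims))
E
```

```text
(no output)
```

View pics/c3.png

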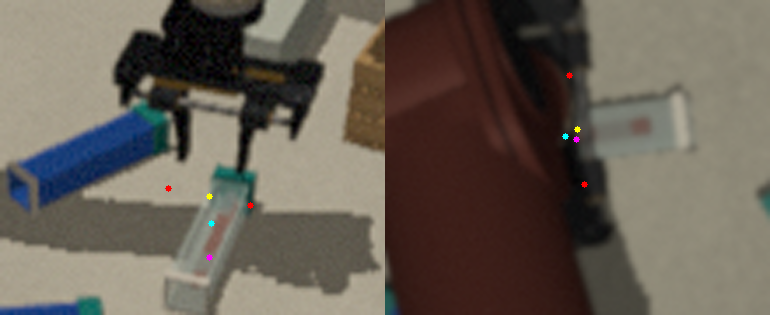

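```bash
python3 - <<'E'
from h import *
c=cam("scene")
def inv(px,zs,p0):  # height along vertical through p0 that matches pixel row
    return [ (round(z,3),proj(c,[p0[0],p0[1],z]).round(1).tolist()) for z in zs]
print("start, seen mid (325,43):",inv(0,np.arange(.18,.28,.02),(.1435,.6335)))
print("shut tilt, seen (349,146):",[ (s,proj(c,np.array([.4714,.2062,.0645])-s*np.array([-.063,.383,-.922])).round(1).tolist()) for s in (0,.02,.04,.06)])
print("now, seen mid (350.5,136):",inv(0,np.arange(.09,.2,.02),(.473,.1964)))
t=cam("top"); s0=cv2.imread('pics/top0.png'); print(proj(t,[.1435,.6335,.182]),proj(t,[.47,.215,.046]))
E
```

```text
start, seen mid (325,43): [(np.float64(0.18), [323.8, 54.3]), (np.float64(0.2), [323.9, 49.8]), (np.float64(0.22), [323.9, 45.3]), (np.float64(0.24), [324.0, 40.7]), (np.float64(0.26), [324.0, 36.0]), (np.float64(0.28), [324.1, 31.2])]
shut tilt, seen (349,146): [(0, [349.6, 150.9]), (0.02, [349.3, 148.1]), (0.04, [349.0, 145.2]), (0.06, [348.8, 142.3])]
now, seen mid (350.5,136): [(np.float64(0.09), [349.3, 146.8]), (np.float64(0.11), [349.6, 142.3]), (np.float64(0.13), [349.9, 137.7]), (np.float64(0.15), [350.3, 133.0]), (np.float64(0.17), [350.6, 128.2]), (np.float64(0.19), [350.9, 123.3])]
[ 40.65221289 331.64229767] [221.05794528 208.51705532]
```

All three views of the fingertips (start, shut, half-open) put them 35–45 mm above the reported TCP along the tool axis. Sideways the reading is right. So the earlier grip closed just above the tube. I'll correct for this and descend cautiously, watching the force.

Request:
play_rows(
  targets=[
    {"travel": [0.0094, 0, 0.01], "delta_rot": [0, 0, 0], "jaw": -1},
    {"travel": [0.0094, 0, 0.01], "delta_rot": [0, 0, 0], "jaw": -1},
    {"travel": [0, 0, 0], "delta_rot": [0, 0, 0], "jaw": -1},
    {"travel": [0, 0, 0.02], "delta_rot": [0, 0, 0], "jaw": -1},
    {"travel": [0, 0, 0.02], "delta_rot": [0, 0, 0], "jaw": -1},
    {"travel": [0, 0, 0.015], "delta_rot": [0, 0, 0], "jaw": -1},
    {"travel": [0, 0, 0.01], "delta_rot": [0, 0, 0], "jaw": -1},
    {"travel": [0, 0, 0.01], "delta_rot": [0, 0, 0], "jaw": -1},
    {"travel": [0, 0, 0], "delta_rot": [0, 0, 0], "jaw": -1},
    {"travel": [0, 0, 0], "delta_rot": [0, 0, 0], "jaw": -1},
  ],
)

```text
t: 7.12
tcp_pos: [0.4704, 0.2135, -0.0002]
eef_rot: [[-0.161, 0.987, -0.001], [0.987, 0.161, -0.001], [-0.0, -0.001, -1.0]]
ft_force: [0.3, -0.3, 0.7]
finger_gap: 0.087
```

Request:
play_rows(
  targets=[
    {"travel": [0, 0, 0.005], "delta_rot": [0, 0, 0], "jaw": -1},
    {"travel": [0, 0, 0.005], "delta_rot": [0, 0, 0], "jaw": -1},
    {"travel": [0, 0, 0.005], "delta_rot": [0, 0, 0], "jaw": -1},
    {"travel": [0, 0, 0], "delta_rot": [0, 0, 0], "jaw": -1},
  ],
)

```text
t: 7.45
tcp_pos: [0.47, 0.2134, -0.0159]
eef_rot: [[-0.161, 0.987, -0.001], [0.987, 0.161, -0.001], [-0.0, -0.001, -1.0]]
ft_force: [-1.0, -0.5, 0.2]
finger_gap: 0.0869
```

Request:
play_rows(
  targets=[
    {"travel": [0, 0, 0.004], "delta_rot": [0, 0, 0], "jaw": -1},
    {"travel": [0, 0, 0.004], "delta_rot": [0, 0, 0], "jaw": -1},
    {"travel": [0, 0, 0], "delta_rot": [0, 0, 0], "jaw": -1},
  ],
)

```text
t: 7.7
tcp_pos: [0.4701, 0.2134, -0.0238]
eef_rot: [[-0.161, 0.987, -0.001], [0.987, 0.161, -0.0], [-0.0, -0.001, -1.0]]
ft_force: [-0.3, 0.7, -0.3]
finger_gap: 0.0875
```

Request:
play_rows(
  targets=[
    {"travel": [0, 0, 0], "delta_rot": [0, 0, 0], "jaw": 1},
    {"travel": [0, 0, 0], "delta_rot": [0, 0, 0], "jaw": 1},
    {"travel": [0, 0, 0], "delta_rot": [0, 0, 0], "jaw": 1},
    {"travel": [0, 0, 0], "delta_rot": [0, 0, 0], "jaw": 1},
    {"travel": [0, 0, 0], "delta_rot": [0, 0, 0], "jaw": 1},
    {"travel": [0, 0, 0], "delta_rot": [0, 0, 0], "jaw": 1},
    {"travel": [0, 0, 0], "delta_rot": [0, 0, 0], "jaw": 1},
    {"travel": [0, 0, 0], "delta_rot": [0, 0, 0], "jaw": 1},
    {"travel": [0, 0, 0], "delta_rot": [0, 0, 0], "jaw": 1},
    {"travel": [0, 0, 0], "delta_rot": [0, 0, 0], "jaw": 1},
    {"travel": [0, 0, 0], "delta_rot": [0, 0, 0], "jaw": 1},
    {"travel": [0, 0, 0], "delta_rot": [0, 0, 0], "jaw": 1},
  ],
)

```text
t: 8.7
tcp_pos: [0.4705, 0.2136, -0.0231]
eef_rot: [[-0.161, 0.987, 0.0], [0.987, 0.161, -0.0], [-0.0, -0.0, -1.0]]
ft_force: [0.1, 0.7, 0.5]
finger_gap: 0.0397
```

Gripped at 40 mm. Lifting and tilting about the mouth's lower edge, with the counter as a stop for the brush.

Request:
play_rows(
  targets=[
    {"travel": [0, 0, -0.005], "delta_rot": [0, 0, 0], "jaw": 1},
    {"travel": [0, 0, -0.005], "delta_rot": [0, 0, 0], "jaw": 1},
    {"travel": [0, 0, -0.004], "delta_rot": [0, 0, 0], "jaw": 1},
    {"travel": [0, 0, 0], "delta_rot": [0, 0, 0], "jaw": 1},
  ],
)

```text
t: 9.03
tcp_pos: [0.4711, 0.214, -0.008]
eef_rot: [[-0.161, 0.987, 0.001], [0.987, 0.161, 0.001], [0.001, 0.001, -1.0]]
ft_force: [0.8, -1.5, -0.4]
finger_gap: 0.0397
```

Request:
play_rows(
  targets=[
    {"travel": [0.0014, 0, -0.0049], "delta_rot": [0, 0.05, 0], "jaw": 1},
    {"travel": [0.0014, 0, -0.0049], "delta_rot": [0, 0.05, 0], "jaw": 1},
    {"travel": [0.0014, 0, -0.0049], "delta_rot": [0, 0.05, 0], "jaw": 1},
    {"travel": [0.0014, 0, -0.0049], "delta_rot": [0, 0.05, 0], "jaw": 1},
    {"travel": [0.0014, 0, -0.0049], "delta_rot": [0, 0.05, 0], "jaw": 1},
    {"travel": [0.0014, 0, -0.0049], "delta_rot": [0, 0.05, 0], "jaw": 1},
    {"travel": [0.0014, 0, -0.0049], "delta_rot": [0, 0.05, 0], "jaw": 1},
    {"travel": [0.0014, 0, -0.0049], "delta_rot": [0, 0.05, 0], "jaw": 1},
    {"travel": [0, 0, 0], "delta_rot": [0, 0, 0], "jaw": 1},
    {"travel": [0, 0, 0], "delta_rot": [0, 0, 0], "jaw": 1},
    {"travel": [0, 0, 0], "delta_rot": [0, 0, 0], "jaw": 1},
    {"travel": [0, 0, 0], "delta_rot": [0, 0, 0], "jaw": 1},
  ],
)

```text
t: 10.03
tcp_pos: [0.4693, 0.2186, 0.0311]
eef_rot: [[-0.15, 0.987, -0.064], [0.909, 0.163, 0.383], [0.388, -0.0, -0.921]]
ft_force: [-0.4, 0.4, -0.3]
finger_gap: 0.04
```

```bash
python3 -c "
from h import *
to([.470,.215,.012])
c=cam('scene'); t=cam('top'); p=cv2.resize(c['im'][110:210,280:440],None,fx=3,fy=3);q=cv2.resize(t['im'][160:260,150:310],None,fx=3,fy=3); save('c4',np.vstack([p,q]))"
```

```text
t 10.0333 tcp [0.4693 0.2186 0.0311] yang 9.38 tilt [-0.064  0.383 -0.921] gap 0.039954230149674634 q [-31.9  12.6  21.9 117.  -33.9  55.9  19.4]
shift before turn [-0.0108  0.0001  0.0161]
```

View pics/c4.png

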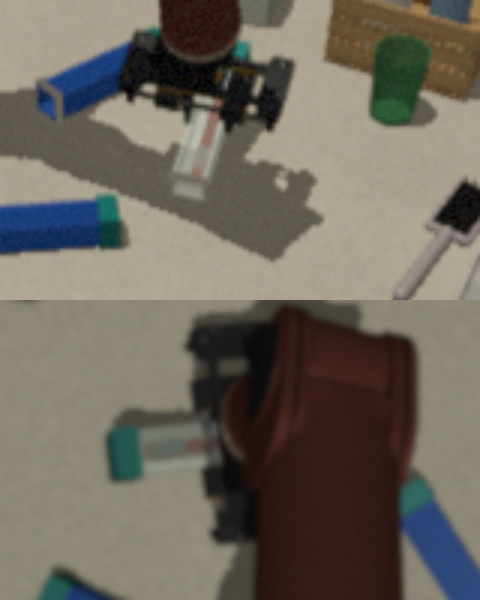

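Tube is tilted in the grip (teal end at crop (240,48), mouth (190,188)), with no brush visibly out. I'll check with a coral mask and more tilt.

```bash
cat >> h.py <<'E'
def coral(box=(320,120,400,230)):
    c=cam("scene"); x0,y0,x1,y1=box; im=c["im"][y0:y1,x0:x1].astype(int)
    m=(im[:,:,0]-im[:,:,1]>14)&(im[:,:,0]-im[:,:,2]>8+0*im[:,:,0]); ys,xs=np.nonzero(m)
    i=np.argsort(ys); print("coral n",len(ys)); 
    for y in range(y0,y1):
        k=xs[ys+y0==y]
        if len(k): print((y,k.min()+x0,k.max()+x0),end=" ")
    print(); return c
E
python3 - <<'E'
from h import *
c=coral(); o=r.get_obs(); R=np.array(o["eef_rot"]).reshape(3,3); p=np.array(o["tcp_pos"])
for x in (.068,.1,.12,.15,.17): print(x,proj(c,p+R@[-x+.003,0,-.0465+.010]).round(1))
E
```

```text
coral n 368
(120, np.int64(334), np.int64(399)) (121, np.int64(334), np.int64(399)) (122, np.int64(335), np.int64(399)) (123, np.int64(335), np.int64(399)) (124, np.int64(336), np.int64(399)) (125, np.int64(338), np.int64(399)) (126, np.int64(339), np.int64(399)) (127, np.int64(342), np.int64(399)) (128, np.int64(388), np.int64(399)) (129, np.int64(388), np.int64(399)) (130, np.int64(389), np.int64(399)) (131, np.int64(393), np.int64(399)) (132, np.int64(358), np.int64(399)) (133, np.int64(359), np.int64(399)) (134, np.int64(361), np.int64(363)) (135, np.int64(352), np.int64(353)) (136, np.int64(352), np.int64(352)) (141, np.int64(339), np.int64(339)) (142, np.int64(351), np.int64(351)) (143, np.int64(351), np.int64(353)) (144, np.int64(351), np.int64(353)) (145, np.int64(351), np.int64(353)) (147, np.int64(350), np.int64(352)) (148, np.int64(349), np.int64(352)) (149, np.int64(349), np.int64(352)) (150, np.int64(349), np.int64(352)) (151, np.int64(349), np.int64(352)) (152, np.int64(348), np.int64(351)) (153, np.int64(348), np.int64(351)) (154, np.int64(348), np.int64(351)) (155, np.int64(348), np.int64(350)) (156, np.int64(347), np.int64(350)) (157, np.int64(347), np.int64(350)) (158, np.int64(347), np.int64(349)) (166, np.int64(344), np.int64(347)) (167, np.int64(344), np.int64(347)) (168, np.int64(344), np.int64(346)) 
0.068 [344.7 166.5]
0.1 [342.3 174.3]
0.12 [340.7 179.2]
0.15 [338.4 186.7]
0.17 [336.8 191.7]
```

Tip still at about x = 0.07. Tilting further, one step at a time.

Request:
play_rows(
  targets=[
    {"travel": [0.0014, 0, -0.007], "delta_rot": [0, 0.05, 0], "jaw": 1},
    {"travel": [0.0014, 0, -0.007], "delta_rot": [0, 0.05, 0], "jaw": 1},
    {"travel": [0, 0, 0], "delta_rot": [0, 0, 0], "jaw": 1},
    {"travel": [0, 0, 0], "delta_rot": [0, 0, 0], "jaw": 1},
    {"travel": [0, 0, 0], "delta_rot": [0, 0, 0], "jaw": 1},
    {"travel": [0, 0, 0], "delta_rot": [0, 0, 0], "jaw": 1},
    {"travel": [0, 0, 0], "delta_rot": [0, 0, 0], "jaw": 1},
  ],
)

```text
t: 10.77
tcp_pos: [0.4699, 0.2154, 0.045]
eef_rot: [[-0.143, 0.987, -0.078], [0.866, 0.163, 0.472], [0.479, -0.0, -0.878]]
ft_force: [-0.5, -0.2, 0.6]
finger_gap: 0.0395
```

```bash
python3 - <<'E'
from h import *
c=coral((325,135,365,215)); o=r.get_obs(); R=np.array(o["eef_rot"]).reshape(3,3); p=np.array(o["tcp_pos"]); print(p,R[:,2],o["finger_gap"])
for x in (.068,.1,.12,.15,.17): print(x,proj(c,p+R@[-x+.003,0,-.0465+.010]).round(1))
E
```

```text
coral n 116
(135, np.int64(351), np.int64(363)) (136, np.int64(351), np.int64(351)) (137, np.int64(351), np.int64(351)) (138, np.int64(351), np.int64(351)) (154, np.int64(351), np.int64(351)) (156, np.int64(350), np.int64(350)) (158, np.int64(346), np.int64(346)) (159, np.int64(346), np.int64(349)) (160, np.int64(346), np.int64(349)) (161, np.int64(345), np.int64(348)) (162, np.int64(345), np.int64(348)) (163, np.int64(345), np.int64(348)) (164, np.int64(345), np.int64(347)) (165, np.int64(344), np.int64(347)) (166, np.int64(344), np.int64(347)) (167, np.int64(343), np.int64(346)) (168, np.int64(343), np.int64(346)) (169, np.int64(345), np.int64(345)) (171, np.int64(342), np.int64(344)) (172, np.int64(342), np.int64(345)) (173, np.int64(342), np.int64(345)) (174, np.int64(341), np.int64(345)) (175, np.int64(341), np.int64(345)) (176, np.int64(341), np.int64(344)) (177, np.int64(342), np.int64(344)) (178, np.int64(344), np.int64(344)) (179, np.int64(343), np.int64(343)) (180, np.int64(342), np.int64(343)) (181, np.int64(341), np.int64(343)) (182, np.int64(342), np.int64(343)) (183, np.int64(339), np.int64(342)) (184, np.int64(338), np.int64(342)) (185, np.int64(338), np.int64(342)) (186, np.int64(337), np.int64(341)) (187, np.int64(337), np.int64(341)) (188, np.int64(337), np.int64(341)) (189, np.int64(339), np.int64(340)) 
[0.46998719 0.21524745 0.0450587 ] [-0.07791821  0.472629   -0.8778101 ] 0.03965446858210355
0.068 [344.5 165.8]
0.1 [342.1 174. ]
0.12 [340.6 179.1]
0.15 [338.3 186.9]
0.17 [336.8 192.2]
```

The brush slid out: tip row 189 puts it at x ≈ 0.157, about 57 mm out. Levelling about the mouth edge.

Request:
play_rows(
  targets=[
    {"travel": [-0.0016, 0, 0.0048], "delta_rot": [0, -0.05, 0], "jaw": 1},
    {"travel": [-0.0016, 0, 0.0048], "delta_rot": [0, -0.05, 0], "jaw": 1},
    {"travel": [-0.0016, 0, 0.0048], "delta_rot": [0, -0.05, 0], "jaw": 1},
    {"travel": [-0.0016, 0, 0.0048], "delta_rot": [0, -0.05, 0], "jaw": 1},
    {"travel": [-0.0016, 0, 0.0048], "delta_rot": [0, -0.05, 0], "jaw": 1},
    {"travel": [-0.0016, 0, 0.0048], "delta_rot": [0, -0.05, 0], "jaw": 1},
    {"travel": [-0.0016, 0, 0.0048], "delta_rot": [0, -0.05, 0], "jaw": 1},
    {"travel": [-0.0016, 0, 0.0048], "delta_rot": [0, -0.05, 0], "jaw": 1},
    {"travel": [-0.0016, 0, 0.0048], "delta_rot": [0, -0.05, 0], "jaw": 1},
    {"travel": [-0.0016, 0, 0.0048], "delta_rot": [0, -0.05, 0], "jaw": 1},
    {"travel": [0, 0, 0], "delta_rot": [0, 0, 0], "jaw": 1},
    {"travel": [0, 0, 0], "delta_rot": [0, 0, 0], "jaw": 1},
  ],
)

```text
t: 11.82
tcp_pos: [0.4701, 0.2134, -0.0051]
eef_rot: [[-0.164, 0.986, -0.001], [0.986, 0.164, 0.001], [0.001, -0.001, -1.0]]
ft_force: [0.7, -1.1, -0.7]
finger_gap: 0.0399
```

```bash
python3 - <<'E'
from h import *
to([.470,.2136,-.0235],9.3)
c=coral((325,135,365,215)); o=r.get_obs(); R=np.array(o["eef_rot"]).reshape(3,3); p=np.array(o["tcp_pos"])
for x in (.068,.1,.12,.15,.17): print(x,proj(c,p+R@[-x+.003,0,-.0465+.010]).round(1))
E
```

```text
t 11.8167 tcp [ 0.4701  0.2134 -0.0051] yang 9.43 tilt [-0.001  0.001 -1.   ] gap 0.0398961928244824 q [-49.   14.9  22.2 115.   -7.2  51.5 -13.5]
turn [-0.0006 -0.0009  0.0023]
shift after turn [ 0.0002 -0.      0.0184]
shift before turn [ 0.0002 -0.      0.0184]
coral n 113
(135, np.int64(336), np.int64(340)) (136, np.int64(337), np.int64(345)) (137, np.int64(347), np.int64(349)) (138, np.int64(356), np.int64(356)) (139, np.int64(358), np.int64(358)) (162, np.int64(347), np.int64(348)) (163, np.int64(346), np.int64(349)) (164, np.int64(346), np.int64(349)) (165, np.int64(346), np.int64(348)) (167, np.int64(345), np.int64(346)) (168, np.int64(344), np.int64(347)) (169, np.int64(343), np.int64(347)) (170, np.int64(343), np.int64(347)) (171, np.int64(342), np.int64(346)) (172, np.int64(341), np.int64(346)) (173, np.int64(341), np.int64(346)) (174, np.int64(341), np.int64(345)) (175, np.int64(342), np.int64(345)) (176, np.int64(340), np.int64(344)) (177, np.int64(341), np.int64(344)) (178, np.int64(339), np.int64(344)) (179, np.int64(338), np.int64(343)) (180, np.int64(338), np.int64(343)) (181, np.int64(337), np.int64(342)) (182, np.int64(337), np.int64(342)) (183, np.int64(338), np.int64(341)) (184, np.int64(338), np.int64(341)) 
0.068 [344.8 167.7]
0.1 [342.3 173.3]
0.12 [340.8 176.9]
0.15 [338.3 182.3]
0.17 [336.7 186.1]
```

Request:
play_rows(
  targets=[
    {"travel": [0, 0, 0.005], "delta_rot": [0, 0, 0], "jaw": 1},
    {"travel": [0, 0, 0.005], "delta_rot": [0, 0, 0], "jaw": 1},
    {"travel": [0, 0, 0.004], "delta_rot": [0, 0, 0], "jaw": 1},
    {"travel": [0, 0, 0.003], "delta_rot": [0, 0, 0], "jaw": 1},
    {"travel": [0, 0, 0.0008], "delta_rot": [0, 0, 0], "jaw": 1},
    {"travel": [0, 0, 0], "delta_rot": [0, 0, 0], "jaw": 1},
    {"travel": [0, 0, 0], "delta_rot": [0, 0, 0], "jaw": -1},
    {"travel": [0, 0, 0], "delta_rot": [0, 0, 0], "jaw": -1},
    {"travel": [0, 0, 0], "delta_rot": [0, 0, 0], "jaw": -1},
    {"travel": [0, 0, 0], "delta_rot": [0, 0, 0], "jaw": -1},
    {"travel": [0, 0, 0], "delta_rot": [0, 0, 0], "jaw": -1},
    {"travel": [0, 0, 0], "delta_rot": [0, 0, 0], "jaw": -1},
  ],
)

```text
t: 12.87
tcp_pos: [0.4707, 0.2124, -0.0227]
eef_rot: [[-0.161, 0.987, 0.0], [0.987, 0.161, 0.0], [0.0, 0.0, -1.0]]
ft_force: [-0.5, -0.9, -0.4]
finger_gap: 0.0716
```

Request:
play_rows(
  targets=[
    {"travel": [0, 0, 0], "delta_rot": [0, 0, 0], "jaw": -1},
    {"travel": [0, 0, 0], "delta_rot": [0, 0, 0], "jaw": -1},
    {"travel": [0, 0, 0], "delta_rot": [0, 0, 0], "jaw": -1},
    {"travel": [0, 0, -0.02], "delta_rot": [0, 0, 0], "jaw": -1},
    {"travel": [0, 0, -0.02], "delta_rot": [0, 0, 0], "jaw": -1},
    {"travel": [0, 0, -0.02], "delta_rot": [0, 0, 0], "jaw": -1},
    {"travel": [0, 0, -0.03], "delta_rot": [0, 0, 0], "jaw": -1},
    {"travel": [0.03, 0, -0.03], "delta_rot": [0, 0, 0], "jaw": -1},
    {"travel": [0.03, 0, 0], "delta_rot": [0, 0, 0], "jaw": -1},
    {"travel": [0.03, 0, 0], "delta_rot": [0, 0, 0], "jaw": -1},
    {"travel": [0, 0, 0], "delta_rot": [0, 0, 0], "jaw": -1},
    {"travel": [0, 0, 0], "delta_rot": [0, 0, 0], "jaw": -1},
  ],
)

```text
t: 13.87
tcp_pos: [0.4554, 0.3022, 0.0965]
eef_rot: [[-0.165, 0.986, -0.0], [0.986, 0.165, -0.0], [-0.0, -0.0, -1.0]]
ft_force: [-0.3, -1.3, -0.4]
finger_gap: 0.087
```

```bash
python3 - <<'E'
from h import *
to([.49,.08,.05],9.3)
c=cam('scene'); t=cam('top'); z=lambda im,x,y,w,h,f:cv2.resize(im[y:y+h,x:x+w],None,fx=f,fy=f,interpolation=cv2.INTER_CUBIC)
save('c5',np.hstack([z(c['im'],320,130,60,80,6),z(t['im'],215,170,70,80,6)]))
E
```

```text
t 13.8667 tcp [0.4554 0.3022 0.0965] yang 9.48 tilt [-0. -0. -1.] gap 0.08701058991071414 q [-55.9  10.9  19.8 105.6  -4.1  64.2 -25.1]
turn [-0.0003  0.0001  0.0031]
shift after turn [-0.2249 -0.0018  0.0465]
shift before turn [-0.2249 -0.0025  0.0466]
```

View pics/c5.png

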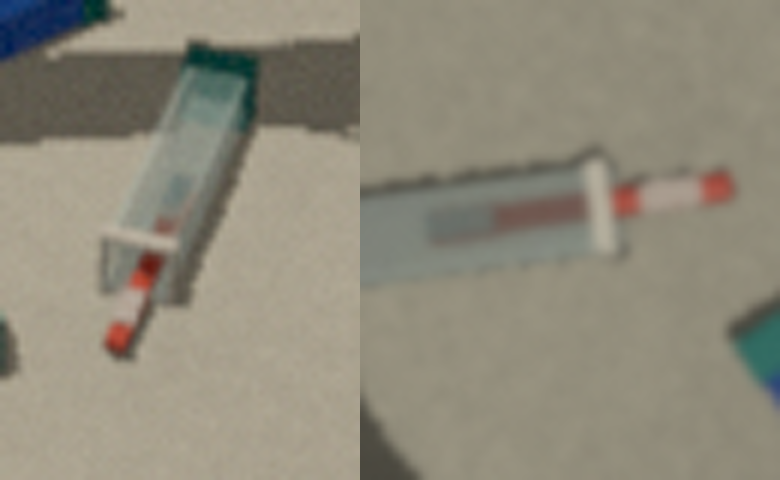

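The handle sticks out of the mouth: tip at top (277,201), scene (340,188), with the tube lying flat. Triangulating the handle.

```bash
python3 - <<'E'
from h import *
a,b=cam("top"),cam("scene")
T=lambda x,y:((x-360+.5)/6+214.5,(y+.5)/6+169.5); S=lambda x,y:((x+.5)/6+319.5,(y+.5)/6+129.5)
for n,p,q in (("tip end",(735,186),(118,350)),("far red/white",(700,190),(124,322)),("near white/red",(637,199),(142,290))):
    print(n,tri(a,T(*p),b,S(*q)),plane(a,*T(*p),.019).round(4))
print("mouth top",plane(a,*T(612,253),.046),plane(a,*T(600,157),.046))
print("tray dir",np.degrees(np.arctan2(.1025,.1725)))
E
```

```text
tip end (array([0.49968755, 0.06026022, 0.01297159]), np.float64(0.004311519280882312)) [0.4974 0.0587 0.019 ]
far red/white (array([0.49633374, 0.07610102, 0.02077344]), np.float64(0.0029835671709353235)) [0.4951 0.0755 0.019 ]
near white/red (array([0.49232934, 0.107015  , 0.01941432]), np.float64(0.00488313261013593)) [0.4902 0.1059 0.019 ]
mouth top [0.46270521 0.11378535 0.046     ] [0.50818882 0.12073318 0.046     ]
tray dir 30.71890426402918
```

Request:
play_rows(
  targets=[
    {"travel": [-0.0294, 0.0047, 0], "delta_rot": [0, 0, 0], "jaw": 0.65},
    {"travel": [-0.0294, 0.0047, 0], "delta_rot": [0, 0, 0], "jaw": 0.65},
    {"travel": [-0.0294, 0.0047, 0], "delta_rot": [0, 0, 0], "jaw": 0.65},
    {"travel": [-0.0294, 0.0047, 0], "delta_rot": [0, 0, 0], "jaw": 0.65},
    {"travel": [-0.0294, 0.0047, 0], "delta_rot": [0, 0, 0], "jaw": 0.65},
    {"travel": [-0.0294, 0.0047, 0], "delta_rot": [0, 0, 0], "jaw": 0.65},
    {"travel": [-0.0294, 0.0047, 0], "delta_rot": [0, 0, 0], "jaw": 0.65},
    {"travel": [-0.0294, 0.0047, 0], "delta_rot": [0, 0, 0], "jaw": 0.65},
    {"travel": [-0.0294, 0.0047, 0], "delta_rot": [0, 0, 0], "jaw": 0.65},
    {"travel": [-0.0294, 0.0047, 0], "delta_rot": [0, 0, 0], "jaw": 0.65},
    {"travel": [0, 0, 0.03], "delta_rot": [0, 0, 0], "jaw": 0.65},
    {"travel": [0, 0, 0.03], "delta_rot": [0, 0, 0], "jaw": 0.65},
  ],
)

```text
t: 15.07
tcp_pos: [0.552, 0.0144, 0.0377]
eef_rot: [[-0.156, 0.988, 0.004], [0.988, 0.156, 0.0], [-0.0, 0.004, -1.0]]
ft_force: [-0.2, 1.9, -0.6]
finger_gap: 0.0179
```

Request:
play_rows(
  targets=[
    {"travel": [0, 0, 0.02], "delta_rot": [0, 0, 0], "jaw": 0.65},
    {"travel": [0, 0, 0.02], "delta_rot": [0, 0, 0], "jaw": 0.65},
    {"travel": [0, 0, 0.01], "delta_rot": [0, 0, 0], "jaw": 0.65},
    {"travel": [0, 0, 0.004], "delta_rot": [0, 0, 0], "jaw": 0.65},
    {"travel": [0, 0, 0.003], "delta_rot": [0, 0, 0], "jaw": 0.65},
    {"travel": [0, 0, 0], "delta_rot": [0, 0, 0], "jaw": 0.65},
  ],
)

```text
t: 15.57
tcp_pos: [0.5504, 0.0177, -0.0199]
eef_rot: [[-0.161, 0.987, 0.001], [0.987, 0.161, 0.0], [-0.0, 0.001, -1.0]]
ft_force: [0.5, -0.4, -0.3]
finger_gap: 0.0158
```

Request:
play_rows(
  targets=[
    {"travel": [0, 0, 0.002], "delta_rot": [0, 0, 0], "jaw": 0.65},
    {"travel": [0, 0, 0.002], "delta_rot": [0, 0, 0], "jaw": 0.65},
    {"travel": [0, 0, 0.002], "delta_rot": [0, 0, 0], "jaw": 0.65},
    {"travel": [0, 0, 0], "delta_rot": [0, 0, 0], "jaw": 0.65},
  ],
)

```text
t: 15.9
tcp_pos: [0.5501, 0.0181, -0.0262]
eef_rot: [[-0.161, 0.987, 0.0], [0.987, 0.161, 0.0], [0.0, 0.0, -1.0]]
ft_force: [-0.3, -0.1, 0.1]
finger_gap: 0.0151
```

Request:
play_rows(
  targets=[
    {"travel": [0, 0, 0.0015], "delta_rot": [0, 0, 0], "jaw": 0.65},
    {"travel": [0, 0, 0.0005], "delta_rot": [0, 0, 0], "jaw": 0.65},
    {"travel": [0, 0, 0], "delta_rot": [0, 0, 0], "jaw": 0.65},
  ],
)

```text
t: 16.15
tcp_pos: [0.55, 0.018, -0.0283]
eef_rot: [[-0.161, 0.987, -0.0], [0.987, 0.161, -0.0], [-0.0, -0.0, -1.0]]
ft_force: [0.3, 0.6, 0.4]
finger_gap: 0.0151
```

Request:
play_rows(
  targets=[
    {"travel": [0, 0, 0.0015], "delta_rot": [0, 0, 0], "jaw": 0.65},
    {"travel": [0, 0, 0.0005], "delta_rot": [0, 0, 0], "jaw": 0.65},
    {"travel": [0, 0, 0], "delta_rot": [0, 0, 0], "jaw": 0.65},
  ],
)

```text
t: 16.4
tcp_pos: [0.5499, 0.018, -0.0304]
eef_rot: [[-0.161, 0.987, -0.0], [0.987, 0.161, -0.0], [-0.0, -0.0, -1.0]]
ft_force: [1.2, -1.0, 0.2]
finger_gap: 0.0152
```

Request:
play_rows(
  targets=[
    {"travel": [0, 0, 0.001], "delta_rot": [0, 0, 0], "jaw": 0.65},
    {"travel": [0, 0, 0.0005], "delta_rot": [0, 0, 0], "jaw": 0.65},
    {"travel": [0, 0, 0], "delta_rot": [0, 0, 0], "jaw": 0.65},
  ],
)

```text
t: 16.65
tcp_pos: [0.55, 0.018, -0.0319]
eef_rot: [[-0.161, 0.987, -0.0], [0.987, 0.161, -0.0], [-0.0, -0.0, -1.0]]
ft_force: [0.6, -0.3, 0.5]
finger_gap: 0.0147
```

Request:
play_rows(
  targets=[
    {"travel": [0, 0, 0.001], "delta_rot": [0, 0, 0], "jaw": 0.65},
    {"travel": [0, 0, 0.0005], "delta_rot": [0, 0, 0], "jaw": 0.65},
    {"travel": [0, 0, 0], "delta_rot": [0, 0, 0], "jaw": 0.65},
  ],
)

```text
t: 16.9
tcp_pos: [0.5499, 0.018, -0.0334]
eef_rot: [[-0.161, 0.987, -0.0], [0.987, 0.161, -0.0], [-0.0, -0.0, -1.0]]
ft_force: [0.4, 0.2, -0.3]
finger_gap: 0.0151
```

Request:
play_rows(
  targets=[
    {"travel": [0, 0, 0.001], "delta_rot": [0, 0, 0], "jaw": 0.65},
    {"travel": [0, 0, 0.0005], "delta_rot": [0, 0, 0], "jaw": 0.65},
    {"travel": [0, 0, 0], "delta_rot": [0, 0, 0], "jaw": 0.65},
  ],
)

```text
t: 17.15
tcp_pos: [0.55, 0.0179, -0.0349]
eef_rot: [[-0.161, 0.987, -0.0], [0.987, 0.161, -0.0], [-0.0, -0.0, -1.0]]
ft_force: [0.2, 0.5, 0.4]
finger_gap: 0.0151
```

```bash
python3 -c "
from h import *
to([.4935,.088,.03],9.3)"
```

```text
t 17.15 tcp [ 0.55    0.0179 -0.0349] yang 9.28 tilt [-0. -0. -1.] gap 0.015079238921215574 q [-31.2  22.1  29.2 111.7 -13.9  49.6  14.6]
turn [-0.0002  0.0001 -0.0003]
shift after turn [ 0.0783 -0.0444 -0.0649]
shift before turn [ 0.0782 -0.0444 -0.0649]
```

Request:
play_rows(
  targets=[
    {"travel": [0, 0, 0.001], "delta_rot": [0, 0, 0], "jaw": 0.65},
    {"travel": [0, 0, 0.0005], "delta_rot": [0, 0, 0], "jaw": 0.65},
  ],
)

```text
t: 17.32
tcp_pos: [0.55, 0.018, -0.0363]
eef_rot: [[-0.161, 0.987, -0.0], [0.987, 0.161, -0.0], [-0.0, -0.0, -1.0]]
ft_force: [-0.9, -0.1, 0.0]
finger_gap: 0.0149
```

Request:
play_rows(
  targets=[
    {"travel": [0, 0, 0.001], "delta_rot": [0, 0, 0], "jaw": 0.65},
    {"travel": [0, 0, 0.0005], "delta_rot": [0, 0, 0], "jaw": 0.65},
  ],
)

```text
t: 17.48
tcp_pos: [0.55, 0.018, -0.0379]
eef_rot: [[-0.161, 0.987, -0.0], [0.987, 0.161, -0.0], [-0.0, -0.0, -1.0]]
ft_force: [0.3, 1.6, 1.0]
finger_gap: 0.0154
```

Request:
play_rows(
  targets=[
    {"travel": [0, 0, 0.001], "delta_rot": [0, 0, 0], "jaw": 0.65},
    {"travel": [0, 0, 0.0005], "delta_rot": [0, 0, 0], "jaw": 0.65},
  ],
)

```text
t: 17.65
tcp_pos: [0.55, 0.018, -0.0392]
eef_rot: [[-0.161, 0.987, -0.0], [0.987, 0.161, 0.0], [0.0, -0.0, -1.0]]
ft_force: [-3.9, 0.6, 10.7]
finger_gap: 0.0152
```

```bash
python3 -c "
from h import *
to([.4935,.088,.03],9.3)
c=cam('scene'); p=np.array(r.get_obs()['tcp_pos']); print(proj(c,[p[0],p[1],0]), proj(c,[p[0],p[1],.01]))
im=np.ascontiguousarray(cv2.resize(c['im'][150:230,320:420],None,fx=6,fy=6,interpolation=cv2.INTER_CUBIC)); q=(proj(c,[p[0],p[1],0])-[320,150]+.5)*6
cv2.circle(im,tuple(int(v) for v in q),3,(255,255,0),-1); save('c6',im)"
```

```text
t 17.65 tcp [ 0.55    0.018  -0.0392] yang 9.28 tilt [-0.  0. -1.] gap 0.015198238281407176 q [-31.   22.5  29.  111.8 -14.2  49.2  14.8]
turn [-0.0001 -0.     -0.0003]
shift after turn [ 0.0782 -0.0445 -0.0692]
shift before turn [ 0.0782 -0.0445 -0.0692]
[346.40263065 203.07635684] [346.55502368 201.01368452]
```

View pics/c6.png

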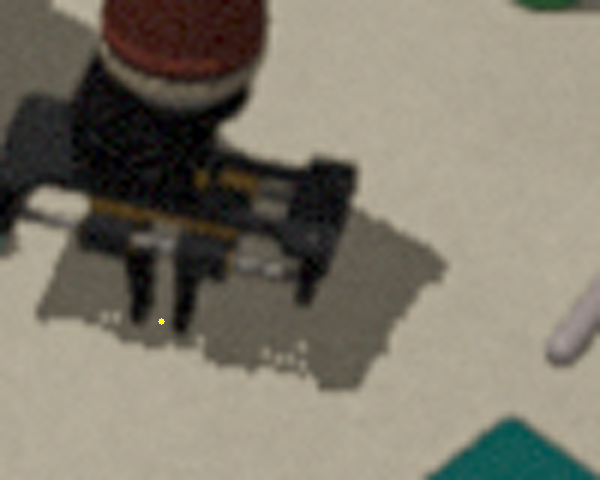

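Contact with the counter at TCP z ≈ −0.038, so the true tips sit 38 mm behind the reported TCP; in the picture they touch at crop (161,321). Going to the handle.

Request:
play_rows(
  targets=[
    {"travel": [0, 0, -0.035], "delta_rot": [0, 0, 0], "jaw": 0.5},
    {"travel": [0, 0, -0.0342], "delta_rot": [0, 0, 0], "jaw": -0.15},
    {"travel": [0.02, -0.011, 0], "delta_rot": [0, 0, 0], "jaw": -0.15},
    {"travel": [0.02, -0.011, 0], "delta_rot": [0, 0, 0], "jaw": -0.15},
    {"travel": [0.02, -0.011, 0], "delta_rot": [0, 0, 0], "jaw": -0.15},
    {"travel": [0.0182, -0.0115, 0], "delta_rot": [0, 0, 0], "jaw": -0.15},
    {"travel": [0, 0, 0], "delta_rot": [0, 0, 0], "jaw": -0.15},
    {"travel": [0, 0, 0.02], "delta_rot": [0, 0, 0], "jaw": -0.15},
    {"travel": [0, 0, 0.02], "delta_rot": [0, 0, 0], "jaw": -0.15},
    {"travel": [0, 0, 0.012], "delta_rot": [0, 0, 0], "jaw": -0.15},
    {"travel": [0, 0, 0.006], "delta_rot": [0, 0, 0], "jaw": -0.15},
    {"travel": [0, 0, 0], "delta_rot": [0, 0, 0], "jaw": -0.15},
  ],
)

```text
t: 18.7
tcp_pos: [0.4928, 0.0873, -0.0292]
eef_rot: [[-0.161, 0.987, -0.002], [0.987, 0.161, -0.001], [-0.001, -0.002, -1.0]]
ft_force: [-0.7, -0.3, 0.8]
finger_gap: 0.0505
```

Request:
play_rows(
  targets=[
    {"travel": [0, 0, 0], "delta_rot": [0, 0, 0], "jaw": 1},
    {"travel": [0, 0, 0], "delta_rot": [0, 0, 0], "jaw": 1},
    {"travel": [0, 0, 0], "delta_rot": [0, 0, 0], "jaw": 1},
    {"travel": [0, 0, 0], "delta_rot": [0, 0, 0], "jaw": 1},
    {"travel": [0, 0, 0], "delta_rot": [0, 0, 0], "jaw": 1},
    {"travel": [0, 0, 0], "delta_rot": [0, 0, 0], "jaw": 1},
    {"travel": [0, 0, 0], "delta_rot": [0, 0, 0], "jaw": 1},
    {"travel": [0, 0, 0], "delta_rot": [0, 0, 0], "jaw": 1},
    {"travel": [0, 0, 0], "delta_rot": [0, 0, 0], "jaw": 1},
  ],
)

```text
t: 19.45
tcp_pos: [0.4936, 0.088, -0.0279]
eef_rot: [[-0.161, 0.987, 0.0], [0.987, 0.161, 0.0], [0.0, 0.0, -1.0]]
ft_force: [-0.6, 1.3, 1.5]
finger_gap: 0.0136
```

```bash
python3 -c "
from h import *
to([.51,-.03,-.02],9.3)"
```

```text
t 19.45 tcp [ 0.4936  0.088  -0.0279] yang 9.28 tilt [ 0.  0. -1.] gap 0.013628042605074168 q [-40.1  15.9  28.1 118.  -10.   48.3   3. ]
turn [ 0.0002 -0.     -0.0003]
shift after turn [-0.1191 -0.0029 -0.0079]
shift before turn [-0.1191 -0.0029 -0.0079]
```

Handle held (13.6 mm). Drawing out.

Request:
play_rows(
  targets=[
    {"travel": [0, 0, -0.003], "delta_rot": [0, 0, 0], "jaw": 1},
    {"travel": [-0.006, 0, 0], "delta_rot": [0, 0, 0], "jaw": 1},
    {"travel": [-0.012, 0, 0], "delta_rot": [0, 0, 0], "jaw": 1},
    {"travel": [-0.014, 0, 0], "delta_rot": [0, 0, 0], "jaw": 1},
    {"travel": [-0.014, 0, 0], "delta_rot": [0, 0, 0], "jaw": 1},
    {"travel": [-0.014, 0, 0], "delta_rot": [0, 0, 0], "jaw": 1},
    {"travel": [-0.014, 0, 0], "delta_rot": [0, 0, 0], "jaw": 1},
    {"travel": [-0.014, 0, 0], "delta_rot": [0, 0, 0], "jaw": 1},
    {"travel": [-0.014, 0, 0], "delta_rot": [0, 0, 0], "jaw": 1},
    {"travel": [-0.014, 0, 0], "delta_rot": [0, 0, 0], "jaw": 1},
    {"travel": [-0.014, 0, 0], "delta_rot": [0, 0, 0], "jaw": 1},
    {"travel": [0, 0, 0], "delta_rot": [0, 0, 0], "jaw": 1},
  ],
)

```text
t: 20.45
tcp_pos: [0.5146, -0.0439, -0.0248]
eef_rot: [[-0.158, 0.987, 0.0], [0.987, 0.158, -0.001], [-0.001, 0.0, -1.0]]
ft_force: [0.5, -0.0, -0.1]
finger_gap: 0.0133
```

Request:
play_rows(
  targets=[
    {"travel": [0, 0, -0.015], "delta_rot": [0, 0, 0], "jaw": 1},
    {"travel": [0, 0, -0.02], "delta_rot": [0, 0, 0], "jaw": 1},
    {"travel": [0, 0, -0.02], "delta_rot": [0, 0, 0], "jaw": 1},
    {"travel": [0, 0, 0], "delta_rot": [0, 0, 0], "jaw": 1},
  ],
)

```text
t: 20.78
tcp_pos: [0.5167, -0.04, 0.0332]
eef_rot: [[-0.161, 0.987, 0.005], [0.987, 0.161, 0.001], [0.0, 0.005, -1.0]]
ft_force: [1.1, -0.2, 0.5]
finger_gap: 0.0136
```

```bash
python3 -c "
from h import *
to([.4715,-.308,.03],-59.3)
c=cam('scene'); t=cam('top'); z=lambda im,x,y,w,h,f:cv2.resize(im[y:y+h,x:x+w],None,fx=f,fy=f,interpolation=cv2.INTER_CUBIC)
save('c7',np.hstack([z(c['im'],290,130,100,110,4),z(t['im'],215,160,100,110,4)]))"
```

```text
t 20.7833 tcp [ 0.5167 -0.04    0.0332] yang 9.27 tilt [ 0.005  0.001 -1.   ] gap 0.013578657024652878 q [-29.9  12.5  33.  113.7  -8.2  55.8  16.4]
turn [ 0.0041 -0.0029  1.1968]
shift after turn [-0.1757  0.2074  0.0032]
shift before turn [-0.2572 -0.0878  0.0028]
```

View pics/c7.png

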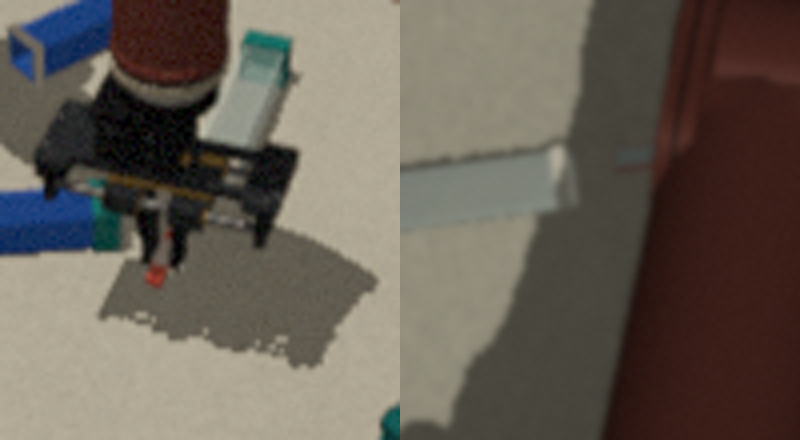

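The brush is held level and clear: tip at crop (156,275), head at (635,158). The empty tube is lying flat. Moving to the tray.

Request:
play_rows(
  targets=[
    {"travel": [-0.0257, -0.0088, 0], "delta_rot": [0, 0, 0], "jaw": 1},
    {"travel": [-0.0257, -0.0088, 0], "delta_rot": [0, 0, 0], "jaw": 1},
    {"travel": [-0.0257, -0.0088, 0], "delta_rot": [0, 0, 0], "jaw": 1},
    {"travel": [-0.0257, -0.0088, 0], "delta_rot": [0, 0, 0], "jaw": 1},
    {"travel": [-0.0257, -0.0088, 0], "delta_rot": [0, 0, 0], "jaw": 1},
    {"travel": [-0.0257, -0.0088, 0], "delta_rot": [0, 0, 0], "jaw": 1},
    {"travel": [-0.0257, -0.0088, 0], "delta_rot": [0, 0, 0], "jaw": 1},
    {"travel": [-0.0257, -0.0088, 0], "delta_rot": [0, 0, 0], "jaw": 1},
    {"travel": [-0.0257, -0.0088, 0], "delta_rot": [0, 0, 0], "jaw": 1},
    {"travel": [-0.0257, -0.0088, 0], "delta_rot": [0, 0, 0], "jaw": 1},
    {"travel": [0, 0, 0], "delta_rot": [0, 0, 0], "jaw": 1},
  ],
)

```text
t: 21.8
tcp_pos: [0.4663, -0.3136, 0.0292]
eef_rot: [[-0.155, 0.988, -0.002], [0.988, 0.155, -0.003], [-0.002, -0.002, -1.0]]
ft_force: [-1.4, -0.3, 0.2]
finger_gap: 0.0133
```

Request:
play_rows(
  targets=[
    {"travel": [0, 0, 0], "delta_rot": [0, 0, 0.0998], "jaw": 1},
    {"travel": [0, 0, 0], "delta_rot": [0, 0, 0.0998], "jaw": 1},
    {"travel": [0, 0, 0], "delta_rot": [0, 0, 0.0998], "jaw": 1},
    {"travel": [0, 0, 0], "delta_rot": [0, 0, 0.0998], "jaw": 1},
    {"travel": [0, 0, 0], "delta_rot": [0, 0, 0.0998], "jaw": 1},
    {"travel": [0, 0, 0], "delta_rot": [0, 0, 0.0998], "jaw": 1},
    {"travel": [0, 0, 0], "delta_rot": [0, 0, 0.0998], "jaw": 1},
    {"travel": [0, 0, 0], "delta_rot": [0, 0, 0.0998], "jaw": 1},
    {"travel": [0, 0, 0], "delta_rot": [0, 0, 0.0998], "jaw": 1},
    {"travel": [0, 0, 0], "delta_rot": [0, 0, 0.0998], "jaw": 1},
    {"travel": [0, 0, 0], "delta_rot": [0, 0, 0.0998], "jaw": 1},
    {"travel": [0, 0, 0], "delta_rot": [0, 0, 0.0998], "jaw": 1},
  ],
)

```text
t: 22.8
tcp_pos: [0.4686, -0.3072, 0.0288]
eef_rot: [[0.863, 0.506, -0.002], [0.506, -0.863, 0.001], [-0.001, -0.001, -1.0]]
ft_force: [0.8, 0.2, -1.2]
finger_gap: 0.0137
```

Request:
play_rows(
  targets=[
    {"travel": [0, 0, 0], "delta_rot": [0, 0, 0], "jaw": 1},
    {"travel": [0, 0, 0], "delta_rot": [0, 0, 0], "jaw": 1},
  ],
)

```text
t: 22.97
tcp_pos: [0.4687, -0.3074, 0.0291]
eef_rot: [[0.858, 0.513, -0.002], [0.513, -0.858, 0.0], [-0.001, -0.001, -1.0]]
ft_force: [-0.2, -0.3, -0.3]
finger_gap: 0.0137
```

```bash
python3 -c "
from h import *
to([.4715,-.308,-.0285],-59.3)
c=coral((235,225,345,300))
for s in (-.029,.083,.121): print(s,proj(c,np.array([.4715,-.308,.065])+s*np.array([.86,.511,0])).round(1))"
```

```text
t 22.9667 tcp [ 0.4687 -0.3074  0.0291] yang -59.13 tilt [-0.002  0.    -1.   ] gap 0.01367561721496841 q [-15.8  24.1  54.5 108.5 -22.7  59.1 -10.7]
turn [-0.0009  0.0013  0.0029]
shift after turn [0.0021 0.0019 0.0576]
shift before turn [0.0022 0.002  0.0576]
coral n 202
(225, np.int64(258), np.int64(259)) (226, np.int64(258), np.int64(284)) (227, np.int64(267), np.int64(273)) (228, np.int64(269), np.int64(269)) (233, np.int64(263), np.int64(263)) (234, np.int64(263), np.int64(263)) (236, np.int64(263), np.int64(263)) (239, np.int64(280), np.int64(283)) (240, np.int64(257), np.int64(284)) (241, np.int64(257), np.int64(257)) (244, np.int64(294), np.int64(303)) (245, np.int64(284), np.int64(316)) (246, np.int64(284), np.int64(316)) (247, np.int64(284), np.int64(316)) (248, np.int64(283), np.int64(316)) (249, np.int64(283), np.int64(315)) (250, np.int64(283), np.int64(314)) 
-0.029 [263.4 251. ]
0.083 [303.1 249.4]
0.121 [316.4 248.9]
```

Request:
play_rows(
  targets=[
    {"travel": [0.002, 0.002, 0.015], "delta_rot": [0, 0, 0], "jaw": 1},
    {"travel": [0, 0, 0.015], "delta_rot": [0, 0, 0], "jaw": 1},
    {"travel": [0, 0, 0.012], "delta_rot": [0, 0, 0], "jaw": 1},
    {"travel": [0, 0, 0.008], "delta_rot": [0, 0, 0], "jaw": 1},
    {"travel": [0, 0, 0.004], "delta_rot": [0, 0, 0], "jaw": 1},
    {"travel": [0, 0, 0.003], "delta_rot": [0, 0, 0], "jaw": 1},
    {"travel": [0, 0, 0], "delta_rot": [0, 0, 0], "jaw": 1},
  ],
)

```text
t: 23.6
tcp_pos: [0.4716, -0.3089, -0.0273]
eef_rot: [[0.86, 0.51, -0.0], [0.51, -0.86, 0.0], [-0.0, -0.0, -1.0]]
ft_force: [-0.1, 0.6, -0.1]
finger_gap: 0.0132
```

Request:
play_rows(
  targets=[
    {"travel": [0, 0, 0.001], "delta_rot": [0, 0, 0], "jaw": 1},
    {"travel": [0, 0, 0], "delta_rot": [0, 0, 0], "jaw": 1},
  ],
)

```text
t: 23.77
tcp_pos: [0.4721, -0.309, -0.0277]
eef_rot: [[0.86, 0.51, 0.001], [0.51, -0.86, -0.0], [0.0, 0.001, -1.0]]
ft_force: [0.8, 0.7, -0.7]
finger_gap: 0.0134
```

Request:
play_rows(
  targets=[
    {"travel": [0, 0, 0.001], "delta_rot": [0, 0, 0], "jaw": 1},
    {"travel": [0, 0, 0], "delta_rot": [0, 0, 0], "jaw": 1},
  ],
)

```text
t: 23.93
tcp_pos: [0.472, -0.3088, -0.0288]
eef_rot: [[0.86, 0.51, 0.0], [0.51, -0.86, -0.0], [0.0, 0.0, -1.0]]
ft_force: [-0.3, 0.6, -0.6]
finger_gap: 0.0136
```

Request:
play_rows(
  targets=[
    {"travel": [0, 0, 0.001], "delta_rot": [0, 0, 0], "jaw": 1},
    {"travel": [0, 0, 0], "delta_rot": [0, 0, 0], "jaw": 1},
  ],
)

```text
t: 24.1
tcp_pos: [0.4721, -0.3089, -0.0298]
eef_rot: [[0.86, 0.51, 0.001], [0.51, -0.86, -0.0], [0.0, 0.0, -1.0]]
ft_force: [-1.1, 0.7, 1.8]
finger_gap: 0.0135
```

Touching the floor at the predicted height. Releasing, opening only part-way to stay clear of the tray walls, and rising.

Request:
play_rows(
  targets=[
    {"travel": [0, 0, 0], "delta_rot": [0, 0, 0], "jaw": 0.3},
    {"travel": [0, 0, 0], "delta_rot": [0, 0, 0], "jaw": 0.3},
    {"travel": [0, 0, 0], "delta_rot": [0, 0, 0], "jaw": 0.3},
    {"travel": [0, 0, 0], "delta_rot": [0, 0, 0], "jaw": 0.3},
    {"travel": [0, 0, 0], "delta_rot": [0, 0, 0], "jaw": 0.3},
    {"travel": [0, 0, -0.01], "delta_rot": [0, 0, 0], "jaw": 0.3},
    {"travel": [0, 0, -0.02], "delta_rot": [0, 0, 0], "jaw": 0.3},
    {"travel": [0, 0, -0.03], "delta_rot": [0, 0, 0], "jaw": 0.3},
    {"travel": [0, 0, -0.03], "delta_rot": [0, 0, 0], "jaw": 0.3},
    {"travel": [0, 0, -0.03], "delta_rot": [0, 0, 0], "jaw": 0.3},
    {"travel": [0, 0, -0.03], "delta_rot": [0, 0, 0], "jaw": 0.3},
    {"travel": [0, 0, 0], "delta_rot": [0, 0, 0], "jaw": 0.3},
  ],
)

```text
t: 25.1
tcp_pos: [0.4741, -0.3111, 0.126]
eef_rot: [[0.861, 0.509, 0.007], [0.509, -0.861, -0.003], [0.005, 0.006, -1.0]]
ft_force: [0.8, -1.6, -0.0]
finger_gap: 0.0306
```

Request:
play_rows(
  targets=[
    {"travel": [0.03, 0, 0], "delta_rot": [0, 0, 0], "jaw": 0.3},
    {"travel": [0.03, -0.03, 0], "delta_rot": [0, 0, 0], "jaw": 0.3},
    {"travel": [0.02, -0.035, 0], "delta_rot": [0, 0, 0], "jaw": 0.3},
    {"travel": [0, -0.035, 0], "delta_rot": [0, 0, 0], "jaw": 0.3},
    {"travel": [0, -0.035, 0], "delta_rot": [0, 0, 0], "jaw": 0.3},
    {"travel": [0, 0, 0], "delta_rot": [0, 0, 0], "jaw": 0.3},
    {"travel": [0, 0, 0], "delta_rot": [0, 0, 0], "jaw": 0.3},
  ],
)

```text
t: 25.68
tcp_pos: [0.4716, -0.1496, 0.1203]
eef_rot: [[0.858, 0.514, 0.002], [0.514, -0.858, 0.004], [0.003, -0.002, -1.0]]
ft_force: [1.2, 0.5, 0.4]
finger_gap: 0.0305
```

```bash
python3 - <<'E'
from h import *
to([.5,-.2,.1])
c=cam('scene'); t=cam('top')
save('end',np.vstack([c['im'][100:400,:],t['im'][:300]]))
for n,k,b in (("scene",c,(240,240,345,290)),("top",t,(345,150,440,250))):
    x0,y0,x1,y1=b; im=k['im'][y0:y1,x0:x1].astype(int); m=((im[:,:,0]-im[:,:,1]>45)).astype(np.uint8); ys,xs=np.nonzero(m)
    if len(xs)<5: print(n,"none"); continue
    P=np.array([plane(k,x+x0,y+y0,.014) for x,y in zip(xs,ys)])-[.511,-.2845,0]
    a=np.radians(30.7); l=P[:,0]*np.cos(a)+P[:,1]*np.sin(a); w=-P[:,0]*np.sin(a)+P[:,1]*np.cos(a)
    print(n,len(xs),"along",l.min().round(3),l.max().round(3),"across",w.min().round(3),w.max().round(3))
E
```

```text
t 25.6833 tcp [ 0.4716 -0.1496  0.1203] yang -59.04 tilt [ 0.002  0.004 -1.   ] gap 0.030504681080916696 q [-45.2   3.6  61.  112.   -3.7  66.2 -41.8]
shift before turn [-0.0017  0.0579  0.0202]
scene 164 along -0.073 0.073 across -0.009 0.008
top 50 along -0.073 -0.003 across -0.005 0.006
```

View pics/end.png

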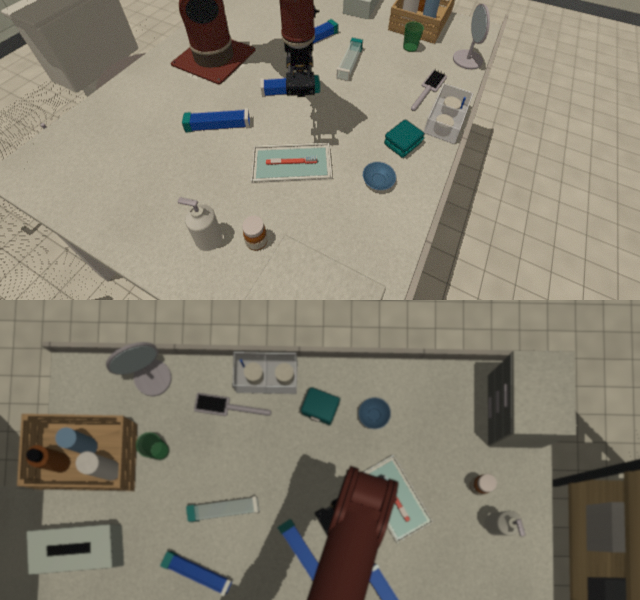

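The brush lies centred in the tray (scene row 161, columns 265–316), the empty tube lies flat on the counter (scene (350,58)), the bystanders have not moved, and the arm is clear.

```bash
python3 -c "
from h import *
print(sign_off())"
```

```text
the job is handed in; nothing more can be done
None
```

The brush is in the drying tray and the tube is back on the counter. I handed the job in at about 26 s of the 56 s allowed; no verdict was reported.

**What I did:** I tipped the clear tube about its mouth edge, with the counter as a stop. The brush slid until its handle stuck out about 57 mm. I laid the tube flat, let go, took the handle, drew the brush out and set it down in the tray.

**Last checks:**
- **Brush:** it lies centred in the tray, within ±73 mm lengthwise and ±9 mm across of its centre, from the scene camera. The arm hid the head half from the top camera, which agreed on the handle half. Resting height is judged only from light contact at the predicted height.
- **Tube:** it lies flat and empty on the counter.
- **Other things:** the bystanders look unmoved by eye, and the gripper is clear of everything.

**What failed or disagreed:**
- **TCP offset:** the first tube grasp closed on air because the true fingertips sit about 38 mm behind the reported TCP. I saw this in the images, then confirmed it with a light touch on the counter (about 11 N) and corrected for it.
- **Slide angle:** the brush had not slid at 23° of tilt, though the text gives 13–19°. It slid after I went on to about 28°.

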